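Load the coin stage and hold its index pin out

TASK

Set the large round coin capsule down flat on the stage of the coin-examination stand, centred between the four stop pins, and let go of it while the index pin still locks the stage; set it down, do not drop it. Then take the black knob of the spring-loaded index plunger, pull it straight up as far as it goes so that the pin is clear of its hole, and finish while holding it there so that I can turn the stage. Do not turn the stage yourself, and leave everything else on the desk where it is.

Things in the scene. Friction and masses are not known exactly. Their poses are not given: they have to be found in the camera images.
- capsule_mid (a point): the large round coin capsule: a clear flat disc, 46 mm in diameter and 9 mm thick, 45 g, with a two-metal coin (brass centre) in a white ring inside; it lies flat loose on the desk. This point is its centre, 4.5 mm above its underside; z is its axis.
- stand: the fixed coin-examination stand on a round grey base, 196 mm across; origin at desk level under the stage's centre, z up. The index plunger stands at +y. At x = 78, y = -40 mm stands a loupe post, its top 114 mm above the desk, with its lens swung outwards, away from the stage, to x = 194 mm.
- stage (a point): centre of the top face of the stage plate, a dark level disc, 110 mm in diameter, 72 mm above the desk. Four steel stop pins, 6 mm in diameter and 6 mm high, stand on it at x = +-19.8, y = +-19.8 mm from this point and leave a place 50 mm wide for the 46 mm capsule; on the x and y axes there are no pins. The plunger stands at +y, 78 mm from here; z is up.
- knob (a point): centre, half-way up, of the black plunger knob: an upright cylinder, 24 mm in diameter, 28 mm high; with the pin seated 104 mm above the desk. Rises with the knob. Below it: a 16 mm sleeve, a 21 mm lock nut (top 28 mm under this point), and the bracket arm (26 mm wide in x, top 34 mm under this point), which runs to +y to its post. Axes as the stand's; the stage lies at -y.
- plunger (a joint): lift of the knob and its pin in m: 0 with the pin seated 6 mm deep in the hole of the index disc, 0.012 fully back against its stop. A spring pushes it home, 6 N at 0 rising to 12 N at 0.012; it does not stay up by itself.
- turntable (a joint): turn of the stage in rad, 0 at the start, anticlockwise positive; the seated pin locks it to within about 0.02 rad, and with the pin out it turns on a slightly stiff bearing.
- square_capsule_mid (a point): centre of a square coin capsule, 50 x 50 x 9 mm, loose on the desk; to be left alone.
- small_capsule_mid (a point): centre of a small round coin capsule, 30 mm in diameter and 7 mm thick, loose on the desk; to be left alone.
- stack1_mid (a point): centre of a stack of ten coins, 25 mm in diameter and 18.5 mm high, loose on the desk; to be left alone.
- stack2_mid (a point): centre of a stack of sixteen coins, 25 mm in diameter and 30 mm high, loose on the desk; to be left alone.
- stack3_mid (a point): centre of a stack of ten coins, 25 mm in diameter and 18.5 mm high, loose on the desk; to be left alone.
- calculator_mid (a point): centre of a desk calculator, 150 x 100 x 15 mm, loose on the desk; to be left alone.
Things that resemble listed ones, but are neither listed nor needed, are in the scene too. What is shaped like the part that bears capsule_mid but turquoise is not meant.

How it is judged:
On the way:
1. the large round capsule lies flat between the four stop pins, let go, with the index pin still seated (horizontal distance between capsule_mid and stage below 0.004 m and z of capsule_mid in the frame of stage between 0.003 and 0.006 m and angle between capsule_mid's own z axis and vertical below 0.06 rad and contact force between capsule and the fingers below 0.05 N and value of joint plunger below 0.002 m), for 0.2 s.
At the end, for the whole second after the job is handed in: Fingers hold the plunger still, lifted more than 10 of its 12 mm; stage within 5 degrees of its start; the large round capsule flat, untouched, at rest on the plate between the pins, its centre within 4 mm of the plate's; nothing else on the desk shifted over 15 mm (value of joint plunger above 0.01 m and velocity of joint plunger below 0.01 m/s and contact force between the fingers and plunger above 2 N and value of joint turntable between -0.09 and 0.09 rad and horizontal distance between capsule_mid and stage below 0.004 m and z of capsule_mid in the frame of stage between 0.003 and 0.006 m and angle between capsule_mid's own z axis and vertical below 0.06 rad and contact force between capsule and the arm below 0.05 N and contact force between capsule and the fingers below 0.05 N and linear speed of capsule below 0.02 m/s); the arm keeps its last pose, push and grip.
It fails at once if another thing on the desk is shifted by more than 15 mm (distance of any of square_capsule_mid, small_capsule_mid, stack1_mid, stack2_mid, stack3_mid, calculator_mid from where it was at the start of the episode above 0.015 m).
It fails at once if the capsule is dropped (falls free faster than 0.5 m/s, some 13 mm) (linear speed of capsule above 0.5 m/s and contact force between capsule and anything else below 0.01 N).
It fails at once if the stage is turned by more than 5 degrees (value of joint turntable above 0.09 rad or value of joint turntable below -0.09 rad).
It also fails if it takes over 48 s, if anything falls off the work surface, if the arm or the gripper's body presses on something with over 40 N, if the wrist force passes 120 N, or if a joint passes its speed limit or range.

ROBOT

A 7-joint arm with a two-finger parallel gripper is mounted at the origin on the work surface. World frame = base frame: x ahead of the robot, y to its left, z up, the work surface at z = 0. Lengths are in m, angles in rad, forces in N, time in s.
With the tool pointing down it reaches from about 0.425 to 0.925 m from the base axis. Payload 6.8 kg.
Tool frame: the origin (TCP) lies at the very end of the fingers, on their centre line; the grasp point (between the pads) lies 19 mm behind it; z points along the fingers, y is the direction in which the jaws open and shut (so a half turn about z gives the same grasp; the last joint's range is limited). The gripper opens to 85 mm and grips with 20 to 120 N. Pads are 22 mm wide; open, the fingers measure 114 mm over their backs; the gripper's body (76 mm by 85 mm) begins 54 mm behind the grasp point. The pads swing forward as they close: fully open they stand 13 mm farther back than shut.
Start: joints at [-0.108, 0.477, 0.022, 1.555, -0.011, 1.109, -0.083], TCP at [0.675, 0, 0.231] pointing down, gripper open.
Joint ranges: [-2.96, 2.96], [-0.34, 2.1], [-1.41, 1.46], [0.24, 2.44], [-1.37, 4.51], [0.17, 1.92], [-2.96, 2.96]. Speed limits (rad/s): [2.39, 2.39, 3.14, 3.14, 3.14, 3.14, 3.14].

INTERFACE

Orientations are given as a unit quaternion [w, x, y, z].
In Python, from station import bot gives the robot as it stands.
- The arm moves only by the tool move_arm, never from a script. Its argument "commands" is text: rows parted by semicolons, each of 7 numbers parted by spaces: the opening, from 0 (shut) to 1 (fully open), then the shift along the tool's x, y, z in cm, then the turn, a rotation vector about the tool's x, y, z in degrees. In form: gripper tx ty tz rx ry rz; .... A call has 1 to 12 rows; each row shifts and turns the commanded pose from where the row before left it, along the tool's axes as they then stand; what a row does not reach is not made up. A row lasts 1/12 s, in which the tool goes at most 41.7 mm and 7.16 degrees, less where a joint would pass 70% of its speed; a pose out of reach is approached as far as the arm can. A call with a gripper value outside its range is refused whole. The fingers move at their own pace and stop on an object; "force" is the grip in N (left out, the last holds). Time passes only in rows, so rows that do not move let the fingers close. It gives the time, the measured TCP pose, the force and the opening at its end, in the units of the state.
- bot.get_obs(): the state, without advancing time (a new reading comes with each control period).
- bot.read_camera(name): name is "scene" or "side" or "wrist"; returns a dict with "img" (400x640x3 uint8, red, green, blue), "K" (3x3 intrinsics, pixels), "rvec" (rotation vector, rad) and "tvec" (3), from world to camera coordinates, as OpenCV has them; the wrist camera has in their place "hand_eye" (4x4, takes a point from camera to tool coordinates, whose origin is the TCP and whose axes are the flange's). Camera axes: x right, y down, z forward; pixel columns grow to the right and rows downward; lengths in m; the calibration is good to about 2 mm. A picture is of the moment at which its call begins: read the wrist's pose just before it. There is no depth.
- bot.hand_in(): hands the job in, once; it reports no verdict.
The state is a dict: "t": time; "q": joint angles; "joint_vel": joint speeds; "joint_torque": joint torques, N m; "eef_pos": TCP position; "tool_rot": TCP orientation; "contact_force": force on the tool from outside, world axes, zero at the start; "torque": the same for the moment, N m; "gripper_width": opening from 0.0 (shut) to 1.0 (fully open).
Only numpy, scipy, OpenCV 4.12 (cv2) and the standard library are available. Lean on these libraries where they do the work, as an engineer would, in place of code of your own. Each camera call takes 0.05 s, during which the arm holds its last target. There are 200 camera calls.

## Working session

There is one attempt and no reset: what is moved stays moved. The work goes in short steps, Python scripts to look and compute and a tool call to move; the robot and the scene stay as the last step left them, time stands still between calls to the robot, and variables do not carry over. Pictures are saved under pics/ and viewed, about 8 in all and at most 12, crops included, and the job is handed in when it is done.

Besides the shell and the picture viewer there is one more tool, called after "Request:" by a JSON object that holds its "fn" and its "kwargs", one argument or row to a line. move_arm: Moves the arm, as the interface text tells. Its arguments: {"type":"object","properties":{"commands":{"type":"string"},"force":{"type":"number"}},"required":["commands"]}

```bash
mkdir -p pics; ls
python3 - <<'E'
from station import bot
import cv2,numpy as np
o=bot.get_obs();print({k:np.round(v,4).tolist() for k,v in o.items()})
for n in ["scene","side"]:
    c=bot.read_camera(n);cv2.imwrite(f"pics/{n}0.png",c["img"][:,:,::-1]);np.savez(f"{n}0.npz",**c)
    R=cv2.Rodrigues(np.array(c["rvec"]))[0];print(n,c["K"],-R.T@np.array(c["tvec"]).ravel())
E
```

```text
pics
{'t': 0.0, 'q': [-0.1081, 0.4778, 0.0224, 1.5565, -0.0115, 1.1093, -0.0831], 'joint_vel': [0.0008, -0.0001, 0.0008, 0.0011, 0.0001, -0.0014, -0.0014], 'joint_torque': [-0.0005, -59.6444, 1.6077, -28.1195, 0.0124, 0.0094, 0.0], 'eef_pos': [0.6744, -0.0, 0.2303], 'tool_rot': [-0.0006, 0.7071, 0.7071, -0.0007], 'contact_force': [-0.1132, -0.107, -0.2095], 'torque': [0.0238, -0.0403, 0.0075], 'gripper_width': 1.0039}
scene [[398.48012807   0.         326.19262059]
 [  0.         398.48012807 200.63109422]
 [  0.           0.           1.        ]] [ 1.19316364 -0.34598311  0.8308692 ]
side [[514.99647006   0.         326.61288336]
 [  0.         514.99647006 202.63209226]
 [  0.           0.           1.        ]] [-0.29535489  0.92276363  1.31440861]
```

View pics/scene0.png

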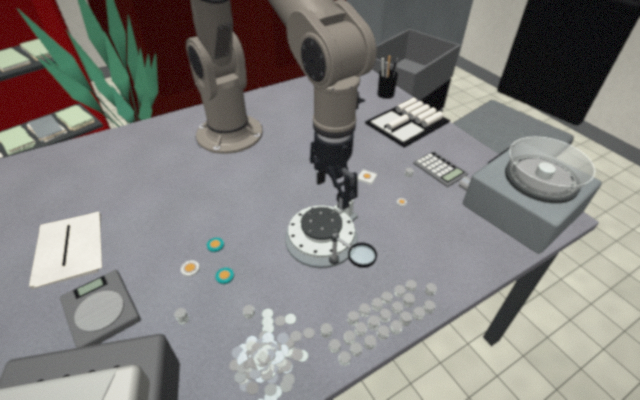

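View pics/side0.png

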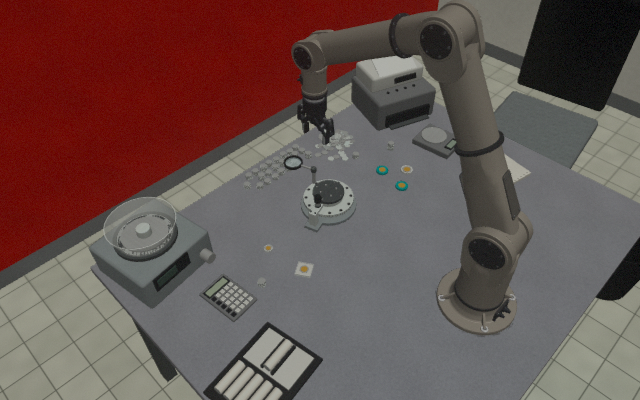

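The scene view shows a white-ringed disc at (190,268), which is the candidate. Two turquoise-ringed ones at (215,244) and (224,275) are decoys. The small capsule is at (402,202), the square one at (368,177) and the stand at about (322,235). In the side view the candidate is at (407,169), the stand at (328,195) and the knob at about (317,198). Next I'll measure and confirm in one enlarged crop.

```bash
cat > h.py <<'E'
import cv2,numpy as np
def cam(c):
    R=cv2.Rodrigues(np.array(c["rvec"]))[0];return np.array(c["K"]),R,np.array(c["tvec"]).ravel()
def ray(c,u,v):
    K,R,t=cam(c);return -R.T@t, R.T@np.linalg.inv(K)@np.array([u,v,1.])
def onz(c,u,v,z):
    o,d=ray(c,u,v);return o+d*(z-o[2])/d[2]
def proj(c,p):
    K,R,t=cam(c);x=K@(R@np.array(p)+t);return x[:2]/x[2]
def tri(rays):
    A=0;b=0
    for o,d in rays:
        d=d/np.linalg.norm(d);P=np.eye(3)-np.outer(d,d);A=A+P;b=b+P@o
    return np.linalg.solve(A,b)
def blobs(mask,lo):
    n,l,s,ce=cv2.connectedComponentsWithStats(mask.astype(np.uint8));return [(ce[i].round(1).tolist(),s[i].tolist()) for i in range(1,n) if s[i,4]>=lo]
E
python3 - <<'E'
from h import *
S=dict(np.load("scene0.npz"));D=dict(np.load("side0.npz"))
for c,n,(u,v) in ((S,"scene",(190,268)),(D,"side",(407,169))):
    w=c["img"][v-14:v+15,u-16:u+17].astype(int)
    m=(w.min(2)>150)|((w[:,:,0]-w[:,:,2])>50)
    for ce,s in blobs(m,25): p=(ce[0]+u-16,ce[1]+v-14);print(n,"caps",p,s,onz(c,*p,.007))
    g=cv2.cvtColor(c["img"],cv2.COLOR_RGB2GRAY)
    box=(285,360,200,270) if n=="scene" else (295,362,172,235)
    x0,x1,y0,y1=box
    for ce,s in blobs(g[y0:y1,x0:x1]<75,30):p=(ce[0]+x0,ce[1]+y0);print(n,"dark",p,s,onz(c,*p,.072))
    for nm,p in (("stk",(0,0)),):pass
a=cv2.resize(S["img"][195:275,170:390],None,fx=3.6,fy=3.6,interpolation=cv2.INTER_CUBIC)
b=cv2.resize(D["img"][150:240,250:430],None,fx=3.3,fy=3.3,interpolation=cv2.INTER_CUBIC)
im=np.zeros((a.shape[0]+b.shape[0],800,3),np.uint8);im[:a.shape[0],:a.shape[1]]=a;im[a.shape[0]:,:b.shape[1]]=b
cv2.imwrite("pics/crop1.png",im[:,:,::-1]);print(im.shape,a.shape)
E
```

```text
scene caps (187.3, 270.3) [0, 4, 31, 25, 493] [ 0.51370893 -0.31890219  0.007     ]
scene dark (344.9, 203.5) [57, 0, 8, 9, 57] [0.57024023 0.1123208  0.072     ]
scene dark (322.2, 237.0) [21, 33, 30, 9, 67] [ 0.64063621 -0.00251482  0.072     ]
side dark (327.5, 192.6) [18, 9, 31, 27, 590] [0.58723527 0.03357489 0.072     ]
(585, 800, 3) (288, 792, 3)
```

View pics/crop1.png

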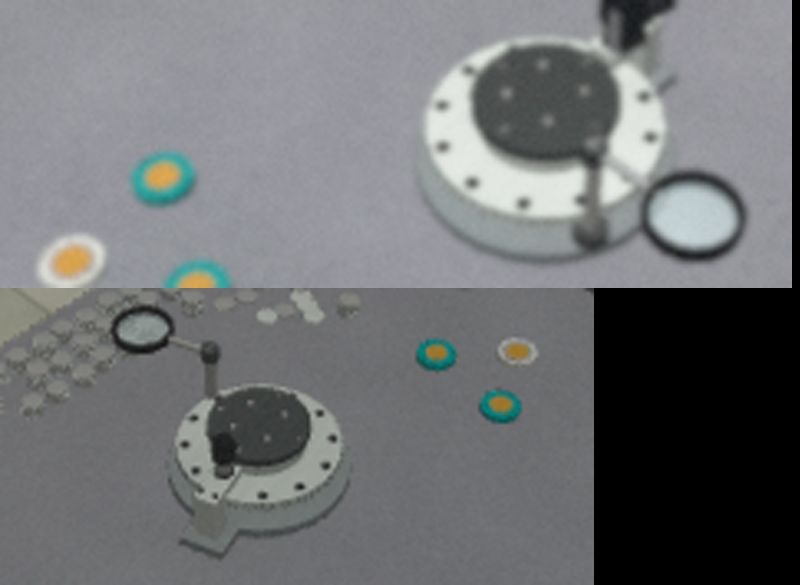

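The crop confirms it: the white ring with brass centre (scene 190,268) is the capsule, and the two turquoise discs beside it are not meant. The four stop pins, the black knob (side crop 223,447) and the loupe post are visible. I'll work out coarse positions now, then move and refine with the wrist camera.

Run:
```python
from h import *
S=dict(np.load("scene0.npz"));D=dict(np.load("side0.npz"))
f=lambda c,u,v,z:onz(c,u,v,z).round(4)
for c,n,boxes in ((S,"scene",((175,240,230,290),)),(D,"side",((370,420,155,195),))):
    h=cv2.cvtColor(c["img"],cv2.COLOR_RGB2HSV)
    for x0,x1,y0,y1 in boxes:
        w=h[y0:y1,x0:x1];m=(w[:,:,0]<25)&(w[:,:,1]>100)
        for ce,s in blobs(m,8):print(n,"brass",f(c,ce[0]+x0,ce[1]+y0,.0055),s)
sc=lambda x,y:(170+x/3.6-.4,195+y/3.6-.4); sd=lambda x,y:(250+x/3.3-.35,150+(y-288)/3.3-.35)
print("pins scene",[f(S,*sc(*p),.077) for p in((543,64),(506,93),(584,91),(548,121))])
print("pins side",[f(D,*sd(*p),.077) for p in((250,402),(284,413),(267,438))])
print("stage scene",f(S,*sc(545,99),.07),"side",f(D,*sd(258.5,426),.07))
print("knob side",f(D,*sd(223,447),.104),"nut",f(D,*sd(224,471),.07))
print("post top side",f(D,*sd(210,352),.107),"scene",f(S,*sc(594,147),.107), "lens",f(D,*sd(143,329),.107),f(S,*sc(693,215),.107))
w=D["img"][150:240,250:430];
for ce,s in blobs((w.max(2)<45)[:, 60-15:90],8):print("dark",ce,s)
```

```text
scene brass [ 0.4643 -0.23    0.0055] [36, 11, 8, 6, 38]
scene brass [ 0.5055 -0.3108  0.0055] [10, 34, 10, 7, 51]
scene brass [ 0.5712 -0.2451  0.0055] [45, 41, 9, 7, 48]
side brass [ 0.5765 -0.2468  0.0055] [9, 13, 6, 3, 17]
side brass [ 0.5098 -0.3136  0.0055] [34, 12, 6, 4, 21]
side brass [ 0.4691 -0.2317  0.0055] [29, 28, 6, 4, 19]
pins scene [array([0.5692, 0.0354, 0.077 ]), array([ 0.5804, -0.0024,  0.077 ]), array([0.6074, 0.0467, 0.077 ]), array([0.6188, 0.0096, 0.077 ])]
pins side [array([0.6179, 0.0126, 0.077 ]), array([ 5.807e-01, -2.000e-04,  7.700e-02]), array([0.5678, 0.0386, 0.077 ])]
stage scene [0.5942 0.022  0.07  ] side [0.5913 0.027  0.07  ]
knob side [0.5717 0.0976 0.104 ] nut [0.571  0.0979 0.07  ]
post top side [0.6797 0.0098 0.107 ] scene [0.6771 0.0097 0.107 ] lens [0.7575 0.034  0.107 ] [0.7576 0.0332 0.107 ]
dark [3.2, 7.5] [0, 6, 7, 5, 11]
dark [2.2, 17.1] [0, 15, 6, 5, 12]
dark [22.6, 48.4] [19, 44, 8, 10, 58]
```

Request:
{"fn": "move_arm", "kwargs": {
  "commands": "1 -2.6 -1.4 0 0 0 0;1 -2.6 -1.4 0 0 0 0;1 -2.6 -1.4 0 0 0 0;1 -2.6 -1.4 0 0 0 0;1 -2.6 -1.4 0 0 0 0;1 -2.6 -1.4 0 0 0 0;1 -2.6 -1.4 0 0 0 0;1 -2.6 -1.4 0 0 0 0;1 -2.6 -1.4 0 0 0 0;1 -2.6 -1.4 0 0 0 0;1 -2.6 -1.4 0 0 0 0;1 -2.6 -1.4 0 0 0 0",
  "force": 40
}}

```text
t: 1.1
eef_pos: [0.5059, -0.313, 0.231]
tool_rot: [-0.0, 0.707, 0.707, -0.0]
contact_force: [0.5, -0.4, -0.2]
gripper_width: 1.003
```

Request:
{"fn": "move_arm", "kwargs": {
  "commands": "0.8 0 0 0 0 0 -4;0.8 0 0 0 0 0 -4;0.8 0 0 0 0 0 -4;0.8 0 0 0 0 0 -4;0.8 0 0 0 0 0 -0.3;0.8 0 0 0 0 0 0;0.8 0 0 0 0 0 0;0.8 0 0 0 0 0 0"
}}

```text
t: 1.77
eef_pos: [0.507, -0.3119, 0.2312]
tool_rot: [-0.0, 0.6, 0.8, -0.0]
contact_force: [0.4, 0.1, -1.1]
gripper_width: 0.805
```

```bash
cat >> h.py <<'E'
from scipy.spatial.transform import Rotation as Ro
def wrist(bot):
    o=bot.get_obs();w=o["tool_rot"];T=np.eye(4);T[:3,:3]=Ro.from_quat([w[1],w[2],w[3],w[0]]).as_matrix();T[:3,3]=o["eef_pos"]
    c=bot.read_camera("wrist");X=np.linalg.inv(T@np.array(c["hand_eye"]))
    return o,T,dict(img=c["img"],K=c["K"],rvec=cv2.Rodrigues(X[:3,:3])[0],tvec=X[:3,3])
E
python3 - <<'E'
from h import *;from station import bot
o,T,c=wrist(bot);np.savez("w1.npz",**c);cv2.imwrite("pics/w1.png",c["img"][:,:,::-1])
print(o["t"],o["eef_pos"],T[:3,:3].round(4),o["gripper_width"],"q7",o["q"],ray(c,320,200))
h=cv2.cvtColor(c["img"],cv2.COLOR_RGB2HSV)
for ce,s in blobs((h[:,:,0]<25)&(h[:,:,1]>90)&(h[:,:,2]>90),60):print(ce,s,onz(c,*ce,.0055).round(4))
S=bot.read_camera("scene");D=bot.read_camera("side");np.savez("scene1.npz",**S);np.savez("side1.npz",**D)
E
```

```text
1.7667 [ 0.50697114 -0.31190407  0.23117867] [[-2.794e-01  9.602e-01 -2.000e-04]
 [ 9.602e-01  2.794e-01  1.000e-04]
 [ 1.000e-04 -2.000e-04 -1.000e+00]] 0.8051693782544176 q7 [ 0.39208897  0.34591124  0.069702    1.75693686 -0.02738163  1.03990305
  0.75474947] (array([ 0.48507989, -0.23084737,  0.37312703]), array([ 0.10037472, -0.29649861, -0.94992528]))
[304.0, 100.2] [295, 90, 19, 21, 324] [ 0.4684 -0.227   0.0055]
[381.2, 137.7] [372, 128, 19, 20, 293] [ 0.5756 -0.243   0.0055]
[317.4, 172.3] [309, 164, 18, 18, 265] [ 0.5096 -0.3092  0.0055]
[608.4, 328.8] [553, 229, 87, 171, 6672] [ 1.04   -0.427   0.0055]
```

View pics/w1.png

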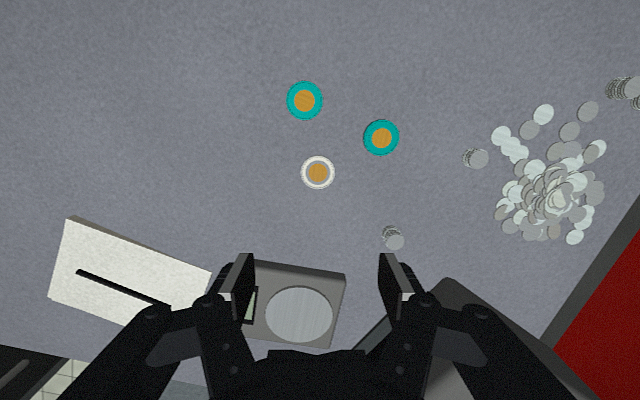

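The wrist view shows the white-ringed capsule at (317,172), on the finger midline. The turquoise pair is at (304,100) and (381,138), and a coin stack at (393,237) is well clear. I'll descend and refine.

Request:
{"fn": "move_arm", "kwargs": {
  "commands": "0.8 0 0 2 0 0 0;0.8 0 0 2 0 0 0;0.8 0 0 2 0 0 0;0.8 0 0 2 0 0 0;0.8 0 0 2 0 0 0;0.8 0 0 2 0 0 0;0.8 0 0 2 0 0 0;0.8 0 0 2 0 0 0;0.8 0 0 0 0 0 0;0.8 0 0 0 0 0 0"
}}

```text
t: 2.75
eef_pos: [0.5064, -0.3116, 0.0707]
tool_rot: [-0.001, 0.6, 0.8, -0.0]
contact_force: [-0.0, -0.8, -0.9]
gripper_width: 0.798
```

Run:
```python
from h import *;from station import bot
o,T,c=wrist(bot);np.savez("w2.npz",**c)
print(o["eef_pos"],o["contact_force"])
h=cv2.cvtColor(c["img"],cv2.COLOR_RGB2HSV)
for ce,s in blobs((h[:,:,0]<25)&(h[:,:,1]>90)&(h[:,:,2]>90),200):
    p=onz(c,*ce,.0055);print(ce,s,p.round(4),"tool cm",((T[:3,:3].T@(p-T[:3,3]))*100).round(2))
# stage and knob with unobstructed views
S=dict(np.load("scene1.npz"));D=dict(np.load("side1.npz"))
a=cv2.resize(S["img"][195:265,280:370],None,fx=6,fy=6,interpolation=cv2.INTER_CUBIC)
for n,cc,(x0,x1,y0,y1) in(("scene",S,(300,346,205,250)),("side",D,(305,350,172,210))):
    g=cv2.cvtColor(cc["img"],cv2.COLOR_RGB2GRAY)[y0:y1,x0:x1]
    for t in(85,70,40):
        for ce,s in blobs(g<t,20):print(n,t,(ce[0]+x0,ce[1]+y0),s,onz(cc,ce[0]+x0,ce[1]+y0,.072).round(4),onz(cc,ce[0]+x0,ce[1]+y0,.104).round(4))
```

```text
[ 0.50643175 -0.31162547  0.07067701] [-0.04251895 -0.75719161 -0.88036621]
[295.2, 95.0] [278, 76, 36, 39, 1080] [ 0.4682 -0.2268  0.0055] tool cm [ 9.2  -1.28  6.53]
[430.1, 160.5] [413, 144, 35, 34, 877] [ 0.5759 -0.2427  0.0055] tool cm [4.65 8.62 6.51]
[319.0, 217.5] [304, 203, 31, 30, 724] [ 0.5097 -0.3094  0.0055] tool cm [0.11 0.38 6.52]
scene 85 (321.2, 223.9) [2, 4, 39, 33, 823] [0.6015 0.0182 0.072 ] [0.6264 0.0029 0.104 ]
scene 70 (326.2, 237.6) [14, 31, 22, 5, 36] [0.6474 0.005  0.072 ] [ 0.6704 -0.0098  0.104 ]
side 85 (326.7, 191.9) [6, 0, 33, 36, 666] [0.5916 0.033  0.072 ] [0.5687 0.056  0.104 ]
side 70 (327.6, 192.7) [8, 9, 31, 27, 575] [0.5866 0.0337 0.072 ] [0.5639 0.0566 0.104 ]
side 40 (317.5, 198.6) [10, 22, 7, 10, 47] [0.5914 0.0777 0.072 ] [0.5686 0.0995 0.104 ]
```

Request:
{"fn": "move_arm", "kwargs": {
  "commands": "0.8 0.1 0.3 1 0 0 0;0.8 0 0 1.5 0 0 0;0.8 0 0 1.5 0 0 0;0.8 0 0 1.5 0 0 0;0.8 0 0 0.8 0 0 0;0.8 0 0 0.4 0 0 0;0.8 0 0 0.2 0 0 0;0.8 0 0 0 0 0 0;0.8 0 0 0 0 0 0"
}}

```text
t: 3.55
eef_pos: [0.5102, -0.3105, 0.0031]
tool_rot: [0.001, 0.6, 0.8, 0.0]
contact_force: [-0.8, -0.3, -0.2]
gripper_width: 0.798
```

Run:
```python
from h import *;from station import bot
o,T,c=wrist(bot);np.savez("w3.npz",**c);cv2.imwrite("pics/w3.png",c["img"][:,:,::-1])
print(o["eef_pos"],o["contact_force"])
h=cv2.cvtColor(c["img"],cv2.COLOR_RGB2HSV)
for ce,s in blobs((h[:,:,0]<25)&(h[:,:,1]>90)&(h[:,:,2]>90),200):
    p=onz(c,*ce,.0055);print(ce,s,p.round(4),"tool cm",((T[:3,:3].T@(p-T[:3,3]))*100).round(2))
```

```text
[ 0.51018174 -0.31053113  0.00305416] [-0.80174943 -0.2905252  -0.17480116]
[275.7, 88.1] [249, 59, 54, 59, 2499] [ 0.468  -0.2267  0.0055] tool cm [ 9.23 -1.7  -0.25]
[473.7, 184.0] [449, 161, 50, 47, 1832] [ 0.5764 -0.2427  0.0055] tool cm [ 4.66  8.26 -0.24]
[312.8, 262.2] [291, 243, 45, 39, 1373] [ 0.5096 -0.3098  0.0055] tool cm [ 0.09 -0.03 -0.24]
```

View pics/w3.png

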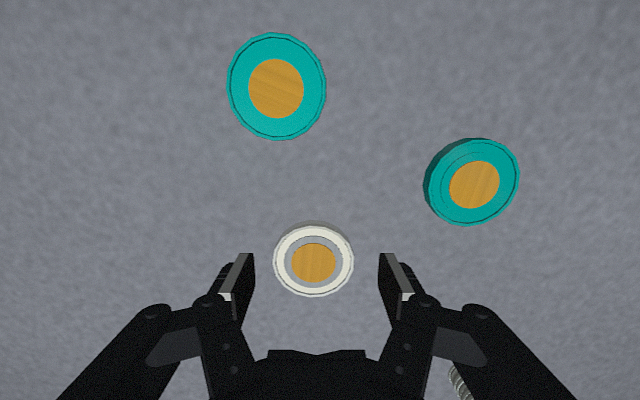

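The wrist view shows the white-ringed capsule centred between the pads (313,262), with the pads' inner edges at 253 and 379. I'll lower slightly and close.

Request:
{"fn": "move_arm", "kwargs": {
  "commands": "0.8 0 0 0.25 0 0 0;0.7 0 0 0 0 0 0;0.6 0 0 0 0 0 0;0.5 0 0 0 0 0 0;0.4 0 0 0 0 0 0;0.4 0 0 0 0 0 0;0.4 0 0 0 0 0 0;0.4 0 0 0 0 0 0",
  "force": 40
}}

```text
t: 4.27
eef_pos: [0.5097, -0.3102, 0.0004]
tool_rot: [0.0, 0.6, 0.8, 0.0]
contact_force: [-1.7, 0.8, 5.9]
gripper_width: 0.509
```

Request:
{"fn": "move_arm", "kwargs": {
  "commands": "0.3 0 0 -0.3 0 0 0;0.3 0 0 -0.7 0 0 0;0.3 0 0 -1.5 0 0 0;0.3 0 0 -2 0 0 0;0.3 0 0 -2.5 0 0 0;0.3 0 0 -3 0 0 0;0.3 0 0 -3 0 0 0;0.3 0 0 -3 0 0 0;0.3 0 0 -2 0 0 0;0.3 0 0 0 0 0 0;0.3 0 0 0 0 0 0"
}}

```text
t: 5.18
eef_pos: [0.5103, -0.3106, 0.1814]
tool_rot: [0.002, 0.6, 0.8, 0.0]
contact_force: [-0.6, -0.3, -1.0]
gripper_width: 0.513
```

Run:
```python
from h import *;from station import bot
o,T,c=wrist(bot);np.savez("w4.npz",**c);cv2.imwrite("pics/w4.png",c["img"][180:340,200:440,::-1].repeat(2,0).repeat(2,1))
print(o["eef_pos"],o["contact_force"],o["gripper_width"])
h=cv2.cvtColor(c["img"],cv2.COLOR_RGB2HSV)
for ce,s in blobs((h[:,:,0]<25)&(h[:,:,1]>90)&(h[:,:,2]>90),200):
    p=onz(c,*ce,T[2,3]+.0055);print(ce,s,p.round(4),"tool cm",((T[:3,:3].T@(p-T[:3,3]))*100).round(2))
S=dict(np.load("scene1.npz"));D=dict(np.load("side1.npz"))
a=cv2.resize(S["img"][200:250,295:350],None,fx=8,fy=8,interpolation=cv2.INTER_CUBIC)
b=cv2.resize(D["img"][168:218,302:357],None,fx=8,fy=8,interpolation=cv2.INTER_CUBIC)
w=cv2.resize(c["img"][180:340,200:440],(440,293))
im=np.zeros((400,880,3),np.uint8);im=np.hstack([a[:,:400],b[:,:400]])
cv2.imwrite("pics/st.png",im[:,:,::-1])
```

```text
[ 0.51027103 -0.31055435  0.18144223] [-0.62236095 -0.33958811 -1.01793496] 0.512820107302729
[298.2, 99.1] [287, 87, 23, 25, 445] [ 0.4794 -0.2284  0.1869] tool cm [ 8.75 -0.65 -0.57]
[387.5, 142.2] [377, 132, 22, 22, 388] [ 0.5255 -0.2351  0.1869] tool cm [ 6.81  3.58 -0.56]
[316.0, 265.5] [294, 246, 45, 40, 1414] [ 0.5115 -0.3095  0.1869] tool cm [ 0.06  0.15 -0.55]
[611.0, 343.7] [560, 259, 80, 141, 5129] [ 0.7038 -0.312   0.1869] tool cm [-5.57 18.53 -0.49]
```

View pics/w4.png

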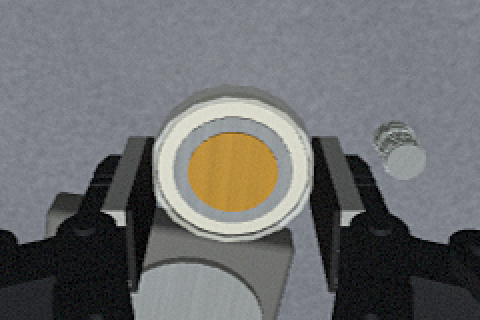

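View pics/st.png

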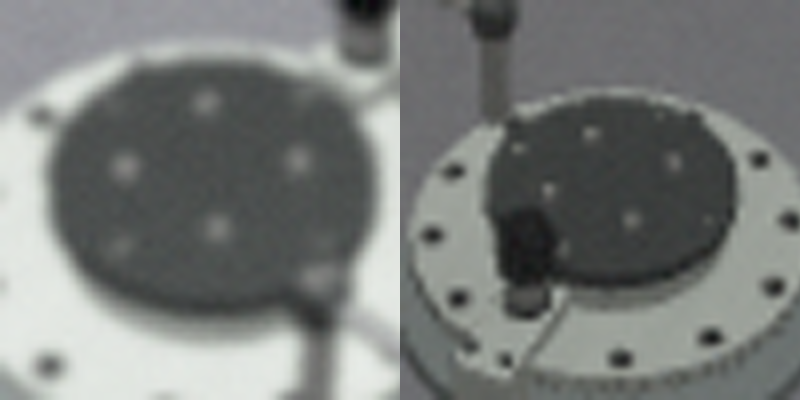

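The capsule is held level between the pads. In st.png the four pins show in the scene view at (205,103), (125,168), (299,160), (217,229), and in the side view at (192,134), (275,163), (149,190), (232,219). I'll move to just short of the stage so the wrist camera looks straight down on the pins.

Request:
{"fn": "move_arm", "kwargs": {
  "commands": "0.3 1.8 1.45 0 0 0 0;0.3 1.8 1.45 0 0 0 0;0.3 1.8 1.45 0 0 0 0;0.3 1.8 1.45 0 0 0 0;0.3 1.8 1.45 0 0 0 0;0.3 1.8 1.45 0 0 0 0;0.3 1.8 1.45 0 0 0 0;0.3 1.8 1.45 0 0 0 0;0.3 1.8 1.45 0 0 0 0;0.3 1.8 1.45 0 0 0 0;0.3 1.8 1.45 0 0 0 0;0.3 1.8 1.45 0 0 0 0"
}}

```text
t: 6.23
eef_pos: [0.6151, -0.0529, 0.1778]
tool_rot: [-0.001, 0.6, 0.8, -0.001]
contact_force: [-0.3, -0.3, -0.6]
gripper_width: 0.511
```

Request:
{"fn": "move_arm", "kwargs": {
  "commands": "0.3 0 0 0 0 0 0;0.3 0 0 0 0 0 0"
}}

```text
t: 6.4
eef_pos: [0.6153, -0.052, 0.1779]
tool_rot: [-0.001, 0.598, 0.801, -0.001]
contact_force: [0.1, -0.7, -1.1]
gripper_width: 0.511
```

Run:
```python
from h import *;from station import bot
o,T,c=wrist(bot);np.savez("w5.npz",**c);np.save("T5.npy",T);cv2.imwrite("pics/w5.png",c["img"][:,:,::-1])
print(o["eef_pos"],o["contact_force"],o["gripper_width"])
S=dict(np.load("scene1.npz"));D=dict(np.load("side1.npz"))
f=lambda x,x0,y0:(x0+(x[0]+.5)/8-.5,y0+(x[1]+.5)/8-.5)
ps=[f(p,295,200) for p in((205,103),(125,168),(299,160),(217,229))]
pd=[f((x-400,y),302,168) for x,y in((675,163),(632,219),(592,134),(549,190))]
pd=[f((x-400,y),302,168) for x,y in((632,219),(675,163),(549,190),(592,134))]
P=np.array([onz(S,*p,.0765) for p in ps]);Q=np.array([onz(D,*p,.0765) for p in pd]);print(P.round(4),Q.round(4),P.mean(0),Q.mean(0))
k=f((528-400,237),302,168);print("knob",onz(D,*k,.104))
```

```text
[ 0.61528432 -0.05201754  0.17792062] [ 0.07657223 -0.68392234 -1.13923949] 0.5108593333390898
[[ 0.5686  0.0349  0.0765]
 [ 0.5804 -0.0023  0.0765]
 [ 0.6062  0.0479  0.0765]
 [ 0.6182  0.0095  0.0765]] [[5.687e-01 3.760e-02 7.650e-02]
 [5.791e-01 3.000e-04 7.650e-02]
 [6.064e-01 4.970e-02 7.650e-02]
 [6.174e-01 1.230e-02 7.650e-02]] [0.59334767 0.02251149 0.0765    ] [0.59290178 0.02499269 0.0765    ]
knob [0.57306305 0.09472617 0.104     ]
```

View pics/w5.png

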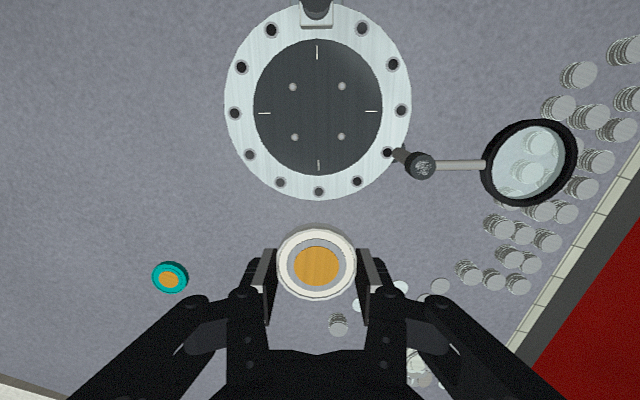

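The wrist view shows the stage between pins at (293,87), (341,86), (295,137), (341,136). The pins are square to the jaws, and the loupe post is at (422,165), to the right. Next I'll work out the offset from the held capsule to the pin centre.

Run:
```python
from h import *
c=dict(np.load("w5.npz"));T=np.load("T5.npy");g=cv2.cvtColor(c["img"],cv2.COLOR_RGB2GRAY).astype(float)
P=[]
for u,v in((293,87),(341,86),(295,137),(341,136)):
    w=g[v-6:v+7,u-6:u+7];w=np.clip(w-np.median(w)-25,0,None);yy,xx=np.mgrid[-6:7,-6:7]
    q=(u+(w*xx).sum()/w.sum(),v+(w*yy).sum()/w.sum());P.append(onz(c,*q,.0765));print(np.round(q,2))
P=np.array(P);print(P.round(4),"centre",P.mean(0));d=P[1]+P[3]-P[0]-P[2];e=P[0]+P[1]-P[2]-P[3]
print("spacing",np.linalg.norm(d)/2,np.linalg.norm(e)/2,"yaw",np.degrees([np.arctan2(d[1],d[0]),np.arctan2(-e[0],e[1]),np.arctan2(T[1,1],T[0,1])]))
m=g[30:185,245:390]<95;bl=max(blobs(m,2000),key=lambda b:b[1][4]);
cn=max(cv2.findContours(m.astype(np.uint8),0,2)[0],key=cv2.contourArea);el=cv2.fitEllipse(cv2.convexHull(cn));print(el,"stage",onz(c,el[0][0]+245,el[0][1]+30,.072))
h=cv2.cvtColor(c["img"],cv2.COLOR_RGB2HSV);w=(h[:,:,0]<25)&(h[:,:,1]>90)&(h[:,:,2]>90)
ce=max([b for b in blobs(w,500)if b[0][0]<400],key=lambda b:b[1][4])[0]
k=onz(c,*ce,T[2,3]+.0045)
kt=T[:3,:3].T@(k-T[:3,3]);st=T[:3,:3].T@(P.mean(0)-T[:3,3]);print("caps tool",kt*100,"stage tool",st*100,"go cm",(st-kt)[:2]*100,"tool for stand knob")
```

```text
[292.17  86.39]
[341.47  85.55]
[294.17 136.82]
[340.86 136.02]
[[0.5698 0.0388 0.0765]
 [0.6076 0.0506 0.0765]
 [0.5815 0.001  0.0765]
 [0.6194 0.0128 0.0765]] centre [0.59455403 0.02581386 0.0765    ]
spacing 0.0396037148131397 0.03957884616991756 yaw [17.35996987 17.33699079 16.49367294]
((72.3021240234375, 76.64402770996094), (128.5978240966797, 136.0641632080078), 179.0394287109375) stage [0.59350543 0.02979067 0.072     ]
caps tool [-0.00482238  0.14254872 -0.45041077] stage tool [ 8.03601198  0.25052061 10.15361409] go cm [8.04083437 0.10797189] tool for stand knob
```

Request:
{"fn": "move_arm", "kwargs": {
  "commands": "0.3 1.6 0 0 0 0 0;0.3 1.6 0 0 0 0 0;0.3 1.6 0.1 0 0 0 0;0.3 1.6 0 0 0 0 0;0.3 1.6 0 0 0 0 -0.8;0.3 0 0 1.5 0 0 0;0.3 0 0 2 0 0 0;0.3 0 0 2 0 0 0;0.3 0 0 1.5 0 0 0;0.3 0 0 1 0 0 0;0.3 0 0 0 0 0 0;0.3 0 0 0 0 0 0"
}}

```text
t: 7.45
eef_pos: [0.5942, 0.0225, 0.0995]
tool_rot: [-0.0, 0.594, 0.804, -0.0]
contact_force: [0.1, 0.9, 0.8]
gripper_width: 0.516
```

Run:
```python
from h import *;from station import bot
o,T,c=wrist(bot);np.savez("w6.npz",**c);cv2.imwrite("pics/w6.png",c["img"][120:360,160:480,::-1].repeat(2,0).repeat(2,1))
print(o["eef_pos"],o["contact_force"],o["gripper_width"],T[:3,:3].round(4))
for tgt in ((.5939,.0255),):print("cm to go",T[:3,:3].T@(np.array([*tgt,.0735])-T[:3,3])*100)
h=cv2.cvtColor(c["img"],cv2.COLOR_RGB2HSV);w=(h[:,:,0]<25)&(h[:,:,1]>90)&(h[:,:,2]>90);print(blobs(w,500))
```

```text
[0.59417611 0.02248078 0.09953138] [0.0516147  0.9043412  0.76688453] 0.5157123192347786 [[-2.936e-01  9.559e-01 -1.100e-03]
 [ 9.559e-01  2.936e-01 -4.000e-04]
 [-0.000e+00 -1.100e-03 -1.000e+00]]
cm to go [0.29682688 0.06518812 2.60305439]
[([315.9, 265.6], [294, 246, 45, 40, 1415]), ([610.1, 380.2], [564, 344, 76, 56, 2096])]
```

View pics/w6.png

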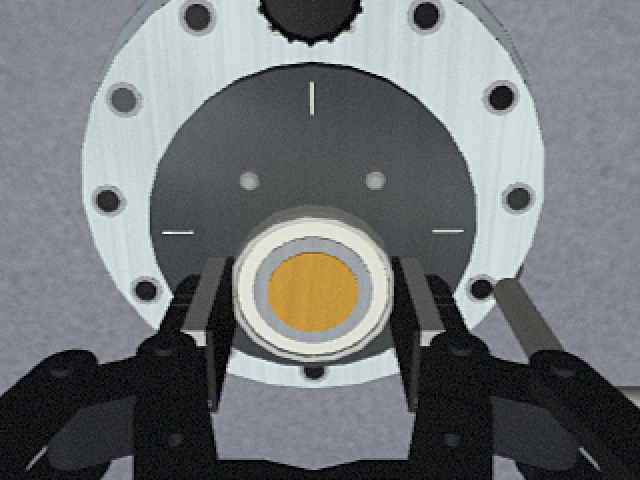

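The crop shows the two far pins at (249,180) and (375,180), full-frame (284.5,210) and (347.5,210), with the capsule level and nearly centred below them. I'll compute the remaining shift from this view.

Run:
```python
from h import *;from station import bot
c=dict(np.load("w6.npz"));o=bot.get_obs();w=o["tool_rot"];R=Ro.from_quat([w[1],w[2],w[3],w[0]]).as_matrix();t=np.array(o["eef_pos"])
P=[onz(c,u,v,.0775) for u,v in((284.5,210),(347.5,210))];m=(P[0]+P[1])/2
d=P[1]-P[0];print("spacing",np.linalg.norm(d),"yaw err deg",np.degrees(np.arctan2(*(R.T@d)[[0,1]])))
k=onz(c,315.9,265.6,t[2]+.0045);print("caps",(R.T@(k-t)*100).round(2),"pins",(R.T@(m-t)*100).round(2))
go=R.T@(m-k)*100-[1.98,0,0];print("go",go[:2], "world centre",(m-R[:,0]*.0198).round(4))
```

```text
spacing 0.03927129134237481 yaw err deg -0.03378944996030969
caps [ 0.05  0.07 -0.45] pins [2.34 0.08 2.28]
go [0.31634464 0.00249124] world centre [0.5945 0.0263 0.0775]
```

Request:
{"fn": "move_arm", "kwargs": {
  "commands": "0.3 0.3 0.03 0 0 0 0;0.3 0 0 0.8 0 0 0;0.3 0 0 0.6 0 0 0;0.3 0 0 0.4 0 0 0;0.3 0 0 0.2 0 0 0;0.3 0 0 0.1 0 0 0;0.3 0 0 0 0 0 0;0.3 0 0 0 0 0 0"
}}

```text
t: 8.17
eef_pos: [0.594, 0.026, 0.0788]
tool_rot: [0.0, 0.594, 0.804, 0.0]
contact_force: [0.2, -0.1, -0.0]
gripper_width: 0.51
```

Request:
{"fn": "move_arm", "kwargs": {
  "commands": "0.3 0 0 0.15 0 0 0;0.3 0 0 0.15 0 0 0;0.3 0 0 0.1 0 0 0;0.3 0 0 0.1 0 0 0;0.3 0 0 0 0 0 0;0.3 0 0 0 0 0 0"
}}

```text
t: 8.67
eef_pos: [0.5939, 0.026, 0.0737]
tool_rot: [-0.0, 0.594, 0.804, -0.0]
contact_force: [0.7, 0.5, 0.1]
gripper_width: 0.51
```

Request:
{"fn": "move_arm", "kwargs": {
  "commands": "0.3 0 0 0.05 0 0 0;0.3 0 0 0.05 0 0 0;0.3 0 0 0 0 0 0;0.3 0 0 0 0 0 0"
}}

```text
t: 9.0
eef_pos: [0.5939, 0.026, 0.0728]
tool_rot: [-0.0, 0.594, 0.804, 0.0]
contact_force: [0.1, 0.2, -0.4]
gripper_width: 0.509
```

Request:
{"fn": "move_arm", "kwargs": {
  "commands": "0.3 0 0 0.05 0 0 0;0.3 0 0 0.05 0 0 0;0.3 0 0 0 0 0 0;0.3 0 0 0 0 0 0"
}}

```text
t: 9.33
eef_pos: [0.594, 0.026, 0.0723]
tool_rot: [0.0, 0.594, 0.804, 0.0]
contact_force: [-1.7, -0.1, 5.6]
gripper_width: 0.513
```

Contact is 5.6 N at the same height as in the grasp, so the capsule is seated. I'll open and check.

Request:
{"fn": "move_arm", "kwargs": {
  "commands": "0.56 0 0 0 0 0 0;0.6 0 0 0 0 0 0;0.65 0 0 0 0 0 0;0.7 0 0 0 0 0 0;0.75 0 0 0 0 0 0;0.75 0 0 0 0 0 0;0.75 0 0 -0.3 0 0 0;0.75 0 0 -1 0 0 0;0.75 0 0 -2 0 0 0;0.75 0 0 -3 0 0 0;0.75 0 0 -3 0 0 0;0.75 0 0 0 0 0 0"
}}

```text
t: 10.33
eef_pos: [0.5978, 0.0263, 0.1718]
tool_rot: [0.004, 0.594, 0.804, 0.004]
contact_force: [1.2, 0.5, 0.4]
gripper_width: 0.75
```

Request:
{"fn": "move_arm", "kwargs": {
  "commands": "0.75 -1.5 0 0 0 0 0;0.75 -1.5 0 0 0 0 0;0.75 -1.5 0 0 0 0 0;0.75 -1.5 0 0 0 0 0;0.75 0 0 0 0 0 0;0.75 0 0 0 0 0 0"
}}

```text
t: 10.83
eef_pos: [0.6117, -0.0319, 0.1653]
tool_rot: [0.0, 0.595, 0.804, 0.0]
contact_force: [1.1, 0.4, -0.5]
gripper_width: 0.753
```

Run:
```python
from h import *;from station import bot
o,T,c=wrist(bot);np.savez("w7.npz",**c);np.save("T7.npy",T);cv2.imwrite("pics/w7.png",c["img"][:,:,::-1])
print(o["eef_pos"],o["contact_force"],o["gripper_width"],T[:3,:3].round(4))
h=cv2.cvtColor(c["img"],cv2.COLOR_RGB2HSV);w=(h[:,:,0]<25)&(h[:,:,1]>90)&(h[:,:,2]>90)
for ce,s in blobs(w,200):print(ce,s,onz(c,*ce,.0775).round(4))
```

```text
[ 0.61167241 -0.03194259  0.1653304 ] [ 1.07519183  0.3822115  -0.53162208] 0.7533645030593287 [[-2.923e-01  9.563e-01  6.000e-04]
 [ 9.563e-01  2.923e-01  0.000e+00]
 [-2.000e-04  6.000e-04 -1.000e+00]]
[316.0, 136.2] [301, 121, 31, 32, 785] [0.5951 0.0278 0.0775]
[602.7, 333.1] [538, 221, 102, 179, 8815] [ 0.9354 -0.0758  0.0775]
[162.1, 296.2] [153, 290, 20, 13, 205] [ 0.4957 -0.1621  0.0775]
```

View pics/w7.png

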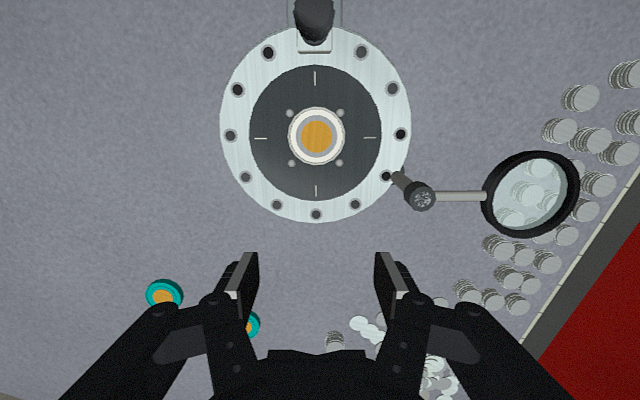

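The capsule lies centred between the four pins: brass at (316,136), pin mean (315,138), so about 1 mm off. Next I'll move over the knob, keeping high.

Request:
{"fn": "move_arm", "kwargs": {
  "commands": "0.65 1.5 0 0 0 0 0;0.65 1.5 0 0 0 0 0;0.65 1.8 0 0 0 0 0;0.65 1.8 0 0 0 0 0;0.65 1.8 0 0 0 0 0;0.65 1.8 0 0 0 0 0;0.65 1.8 0 0 0 0 0;0.65 1.0 0 0 0 0 0;0.65 0.8 0 0 0 0 0;0.65 0 0 0 0 0 0;0.65 0 0 0 0 0 0"
}}

```text
t: 11.8
eef_pos: [0.571, 0.1005, 0.1649]
tool_rot: [0.0, 0.594, 0.805, -0.0]
contact_force: [0.1, -0.1, -0.1]
gripper_width: 0.651
```

Run:
```python
from h import *;from station import bot
o,T,c=wrist(bot);np.savez("w8.npz",**c)
print(o["eef_pos"],o["contact_force"],o["gripper_width"])
print("go cm",T[:3,:3].T@(np.array([.5712,.1003,.085])-T[:3,3])*100)
im=c["img"][150:400,200:440][:,:,::-1].repeat(2,0).repeat(2,1)
im=np.clip(im.astype(float)*2,0,255).astype(np.uint8);cv2.imwrite("pics/w8.png",im)
from h import proj
for z in(.118,.09):print(proj(c,[.5712,.1003,z]))
```

```text
[0.5709902  0.10052975 0.16489169] [ 0.10479331 -0.07767844 -0.08034899] 0.6514472482550294
go cm [-0.02585501  0.01261907  7.98917736]
[314.17238534 228.468551  ]
[314.38633579 214.64923398]
```

View pics/w8.png

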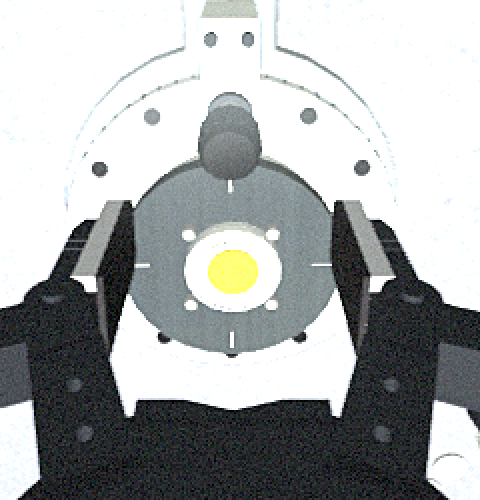

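The picture shows the knob's top at full-frame (315,227.5); I predicted (314,228.5), so it is aligned. I'll descend straddling the knob.

Request:
{"fn": "move_arm", "kwargs": {
  "commands": "0.65 0 0 1.5 0 0 0;0.65 0 0 1.5 0 0 0;0.65 0 0 1.5 0 0 0;0.65 0 0 1.5 0 0 0;0.65 0 0 1.2 0 0 0;0.65 0 0 0.6 0 0 0;0.65 0 0 0.2 0 0 0;0.65 0 0 0 0 0 0;0.65 0 0 0 0 0 0"
}}

```text
t: 12.6
eef_pos: [0.5715, 0.1005, 0.0854]
tool_rot: [0.0, 0.594, 0.804, 0.0]
contact_force: [0.3, 0.4, -0.5]
gripper_width: 0.647
```

Request:
{"fn": "move_arm", "kwargs": {
  "commands": "0.5 0 0 0 0 0 0;0.4 0 0 0 0 0 0;0.3 0 0 0 0 0 0;0.2 0 0 0 0 0 0;0.1 0 0 0 0 0 0;0.1 0 0 0 0 0 0;0.1 0 0 0 0 0 0;0.1 0 0 0 0 0 0",
  "force": 70
}}

```text
t: 13.27
eef_pos: [0.5699, 0.1002, 0.0855]
tool_rot: [-0.001, 0.594, 0.804, -0.001]
contact_force: [-5.2, -2.1, 7.0]
gripper_width: 0.259
```

Request:
{"fn": "move_arm", "kwargs": {
  "commands": "0 0 -0.1 0 0 0 0;0 0 0 -0.2 0 0 0;0 0 0 -0.2 0 0 0;0 0 0 -0.2 0 0 0;0 0 0 -0.2 0 0 0;0 0 0 0 0 0 0;0 0 0 0 0 0 0"
}}

```text
t: 13.85
eef_pos: [0.5697, 0.1001, 0.0924]
tool_rot: [-0.0, 0.594, 0.804, -0.0]
contact_force: [1.8, 0.4, -10.4]
gripper_width: 0.262
```

Request:
{"fn": "move_arm", "kwargs": {
  "commands": "0 0 0 -0.15 0 0 0;0 0 0 -0.15 0 0 0;0 0 0 -0.15 0 0 0;0 0 0 0 0 0 0;0 0 0 0 0 0 0"
}}

```text
t: 14.27
eef_pos: [0.5698, 0.1001, 0.0972]
tool_rot: [-0.0, 0.594, 0.804, -0.0]
contact_force: [1.2, -0.5, -12.3]
gripper_width: 0.258
```

Request:
{"fn": "move_arm", "kwargs": {
  "commands": "0 0 0 -0.1 0 0 0;0 0 0 0 0 0 0;0 0 0 0 0 0 0"
}}

```text
t: 14.52
eef_pos: [0.5697, 0.1001, 0.0977]
tool_rot: [-0.0, 0.594, 0.804, -0.0]
contact_force: [4.9, 0.5, -18.3]
gripper_width: 0.262
```

At 12.2 mm of TCP rise the force jumps from 12 to 18 N, so the plunger is against its stop. I'll wait a second to see whether it slips, then take a last look.

Request:
{"fn": "move_arm", "kwargs": {
  "commands": "0 0 0 0 0 0 0;0 0 0 0 0 0 0;0 0 0 0 0 0 0;0 0 0 0 0 0 0;0 0 0 0 0 0 0;0 0 0 0 0 0 0;0 0 0 0 0 0 0;0 0 0 0 0 0 0;0 0 0 0 0 0 0;0 0 0 0 0 0 0;0 0 0 0 0 0 0;0 0 0 0 0 0 0"
}}

```text
t: 15.52
eef_pos: [0.5697, 0.1001, 0.0978]
tool_rot: [-0.0, 0.594, 0.804, -0.0]
contact_force: [4.6, 0.6, -26.2]
gripper_width: 0.258
```

Run:
```python
from h import *;from station import bot
o,T,c=wrist(bot);print(o["t"],o["eef_pos"],o["contact_force"],o["gripper_width"],abs(np.array(o["joint_vel"])).max())
h=cv2.cvtColor(c["img"],cv2.COLOR_RGB2HSV);w=(h[:,:,0]<25)&(h[:,:,1]>90)&(h[:,:,2]>90)
for ce,s in blobs(w,200):print(ce,s,onz(c,*ce,.0775).round(4))
im=c["img"][150:400,200:440][:,:,::-1].repeat(2,0).repeat(2,1)
im=np.clip(im.astype(float)*2,0,255).astype(np.uint8);D=bot.read_camera("side")["img"][165:220,295:365,::-1]
cv2.imwrite("pics/end.png",np.hstack([im[:, :480],cv2.copyMakeBorder(cv2.resize(D,(315,248),interpolation=cv2.INTER_CUBIC),0,252,0,0,cv2.BORDER_CONSTANT)]))
```

```text
15.5167 [0.56968911 0.10014707 0.09775331] [  4.62113157   0.56019344 -26.23945016] 0.2581545967493028 0.0013733636378678168
[317.9, 341.1] [301, 328, 34, 27, 726] [0.5955 0.0257 0.0775]
[622.7, 377.3] [594, 337, 46, 63, 1377] [0.8321 0.0611 0.0775]
```

View pics/end.png

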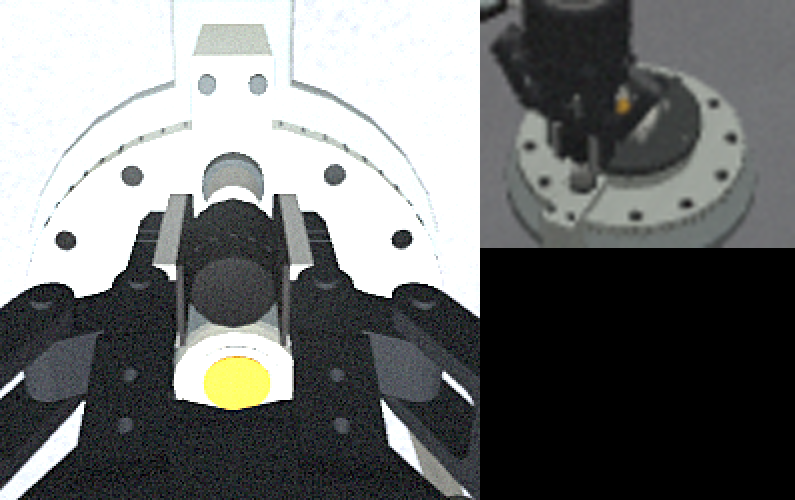

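The last picture shows the knob between the pads, raised off its sleeve, with the capsule still in place (brass at 318,341). The pull has risen to 26 N, so I'll check whether it has settled.

Request:
{"fn": "move_arm", "kwargs": {
  "commands": "0 0 0 0.03 0 0 0;0 0 0 0 0 0 0;0 0 0 0 0 0 0;0 0 0 0 0 0 0;0 0 0 0 0 0 0;0 0 0 0 0 0 0;0 0 0 0 0 0 0;0 0 0 0 0 0 0;0 0 0 0 0 0 0;0 0 0 0 0 0 0;0 0 0 0 0 0 0;0 0 0 0 0 0 0"
}}

```text
t: 16.62
eef_pos: [0.5697, 0.1001, 0.0978]
tool_rot: [-0.0, 0.594, 0.804, -0.0]
contact_force: [4.8, -0.3, -24.8]
gripper_width: 0.261
```

Request:
{"fn": "move_arm", "kwargs": {
  "commands": "0 0 0 0 0 0 0;0 0 0 0 0 0 0;0 0 0 0 0 0 0;0 0 0 0 0 0 0;0 0 0 0 0 0 0;0 0 0 0 0 0 0;0 0 0 0 0 0 0;0 0 0 0 0 0 0;0 0 0 0 0 0 0;0 0 0 0 0 0 0;0 0 0 0 0 0 0;0 0 0 0 0 0 0"
}}

```text
t: 17.62
eef_pos: [0.5697, 0.1001, 0.0978]
tool_rot: [-0.0, 0.594, 0.804, -0.0]
contact_force: [4.1, 0.4, -24.3]
gripper_width: 0.257
```

It is steady, so I'm handing in.

```bash
python3 -c "
from station import bot
print(bot.hand_in())"
```

```text
the job is handed in; nothing more can be done
None
```

I set the white-ringed capsule flat between the four stop pins and let go of it while the index pin was still seated. Then I gripped the plunger knob, pulled it straight up to its stop, and handed in while holding it there, at about 17.6 s of the 48 s allowed.

- **Capsule:** after release, the wrist picture showed its centre about 1 mm from the middle of the four pins. With the knob raised it was still in place, within about 2 mm by the camera calibration.
- **Plunger:** the tool rose 12.3 mm with the knob. The pull went from 12 to 18 N at the stop, then settled at 24–25 N. Height, grip and pull stayed steady over the last two seconds before I handed in.
- **Stage and other things:** the last pictures showed nothing turned or shifted. I did not measure the stage angle after the lift, and I did not re-measure the other things on the desk. The arm kept clear of them throughout.
- **Disagreements:** the cameras differed by 2–3 mm on positions, so I placed the capsule by its offset from the pins within a single wrist view. The gripper read about 43 mm across the 46 mm capsule and 22 mm on the 24 mm knob. A side force of about 4–5 N remains on the knob.

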